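# Two-button start of a brass marking fixture

## Task

Send the brass candle cup under the marking head: press both green buttons down together, one fingertip on each, and keep both held down until the shuttle has carried the cup all the way to its end stop; only then let both buttons come up and move clear. Do not pick up or tip the cup, do not press the red stop button, and leave everything else where it stands.

Things in the scene. Friction and masses are not known exactly. Their poses are not given: they have to be found in the camera images.
- fixture: marking fixture, screwed down: grey base 240 x 300 x 20 mm, origin under its centre, x away from the operator, y left, z up. Blue plinth with two green buttons at x = -70 mm, top 45 mm above the table. Track along y at x = +70 mm; at its right end a green marking head (column at y = -130 mm; arm 190 mm high, x 47 to 93 mm, reaching y = -22 mm over the track)
- button_left_top (a point): centre of the top of the left green button, a flat round cap 26 mm across; 60 mm above the table when up; at x = -70, y = +28 mm of the fixture. It stands in a black collar 38 mm across whose top is 10 mm below the cap's top. The point goes down with the cap
- button_right_top (a point): centre of the top of the right green button, the same, at x = -70, y = -28 mm of the fixture: the two caps are 56 mm apart, centre to centre, with a 30 mm gap between them
- button_left (a joint): how far the left green button is pressed, m: 0 up, 0.008 fully down. Springs back up by itself; starts to move at 1.2 N, fully down at 4.5 N. Pressed more than about 0.005 m, its catch frees the shuttle
- button_right (a joint): the same for the right green button, with a catch of its own: the shuttle runs only while both buttons are down, and is caught at the next 10 mm notch when either comes up
- shuttle (a joint): travel of the shuttle along its track, m: 0 at the loading end (left), 0.100 at the end stop under the marking head (right; towards -y of the fixture). A spring drives it with about 3 N against a damper: with both buttons held down it takes about 2.5 to 3 s for the whole way. It stays at the end when the buttons come up
- shuttle_nest (a point): middle of the aluminium shuttle plate's top (plate 64 x 90 mm, 40 mm above the table), inside the orange ring, 7 mm high, in which the cup stands; at x = +70 mm of the fixture, y = +60 mm at the loading end and -40 mm at the end stop
- cup: brass candle cup to be marked, foot 44 mm across, 46 mm high, standing loose in the shuttle's orange ring; origin under its foot, z up
- stop (a joint): how far the red mushroom stop button is pressed, m: 0 up, 0.005 fully down. Leave it alone
- stop_top (a point): top of the red mushroom stop button, 34 mm across, 59 mm above the table, on a yellow base at x = -80, y = -115 mm of the fixture
- cup_done: finished brass candle cup, same shape as the cup (44 mm wide foot, 46 mm high), standing on the left front corner of the fixture's base; origin under its foot. Bystander, loose
- finial: small copper-coloured finial, 26 mm wide, 34 mm high, standing on the fixture's base between the green buttons and the track; origin under its foot. Bystander, loose
- candlestick: brass candlestick, 90 mm wide foot, 180 mm high, standing on the table; origin under its foot. Bystander, loose
- bell: brass hand bell, 80 mm wide, 95 mm high, standing on the table; origin under its rim. Bystander, loose
- bowl: dark steel bowl, 120 mm wide, 45 mm high, on the table; origin under its foot. Bystander, loose
- carton: small cardboard carton 100 x 80 x 70 mm on the table; origin under its centre. Bystander, loose
- screwdriver: screwdriver with an orange handle lying on the table. Bystander, loose
Things that resemble listed ones, but are neither listed nor needed, are in the scene too. What is shaped like the cup but black or pink is not meant.

How it is judged:
By the outcome, as a careful person would: the job done as asked, in the order asked, and still so for the second after the job is handed in, with the robot touching nothing.
It also fails if it takes over 35 s, if anything falls off the work surface, if the arm or the gripper's body presses on something with over 40 N, if the wrist force passes 120 N, or if a joint passes its speed limit or range.

## Robot

A 6-joint arm with a two-finger parallel gripper is mounted at the origin on the work surface. World frame = base frame: x ahead of the robot, y to its left, z up, the work surface at z = 0. Lengths are in mm, angles in rad, forces in N, time in s.
With the tool pointing down it reaches from about 350 to 875 mm from the base axis. Payload 4.2 kg.
Tool frame: the origin (TCP) lies at the very end of the fingers, on their centre line; the grasp point (between the pads) lies 19 mm behind it (arm.grip_point_offset is the distance from the TCP to the grasp point, in mm); z points along the fingers, y is the direction in which the jaws open and shut (so a half turn about z gives the same grasp; the last joint's range is limited). The gripper opens to 85 mm and grips with 20 to 120 N. Pads are 22 mm wide; open, the fingers measure 114 mm over their backs; the gripper's body (76 mm by 85 mm) begins 54 mm behind the grasp point. The pads swing forward as they close: fully open they stand 13 mm farther back than shut.
Start: joints at [1.542, 0.385, 0.008, 0, -1.194, -0.259], TCP at [177.37, 599.282, 231.312] pointing down, gripper open.
Joint ranges: [-3.14, 3.14], [-1.21, 2.06], [-1.07, 1.41], [-3.16, 2.05], [-2.99, -0.16], [-3.1, 3.1]. Speed limits (rad/s): [2.79, 2.79, 3.14, 3.14, 3.14, 3.14].

## Interface

Orientations are given as a unit quaternion [x, y, z, w].
In Python, from bench import arm gives the robot as it stands.
- The arm moves only by the tool drive_tool, never from a script. Its argument "steps" is a list of rows, each a list of 5 numbers: the shift along the tool's x, y, z in m, then the turn about the tool's z in degrees, then the finger opening in m, from 0 to 0.0854. A call has 1 to 20 rows; each row shifts and turns the commanded pose from where the row before left it, along the tool's axes as they then stand; what a row does not reach is not made up. A row lasts 1/10 s, in which the tool goes at most 50 mm and 8.59 degrees, less where a joint would pass 70% of its speed; a pose out of reach is approached as far as the arm can. A call is refused whole if a number of a shift passes 0.05 or a number of a turn 8.59, either way. A call with a gripper value outside its range is refused whole. The fingers move at their own pace and stop on an object; the grip force is fixed at half the most. Time passes only in rows, so rows that do not move let the fingers close. It gives the time, the measured TCP pose, the force and the opening at its end, in the units of the state.
- arm.read_state(): the state, without advancing time (a new reading comes with each control period).
- arm.get_image(name): name is "scene" or "top" or "wrist"; returns (picture, depth): 480x640x3 uint8, blue, green, red; 480x640 float32, mm along the optical axis (not along the pixel's ray), 0 where there is no reading.
- arm.camera_params(name): a dict with "K" (3x3 intrinsics, pixels), "world_to_cam" (4x4, takes a point from world to camera coordinates); the wrist camera has in their place "mount" (4x4, takes a point from camera to tool coordinates, whose origin is the TCP and whose axes are the flange's). Camera axes: x right, y up, looking along -z (the intrinsics and any distortion apply to the point x, -y, -z); pixel columns grow to the right and rows downward; lengths in mm; the calibration is good to about 2 mm. A picture is of the moment at which its call begins: read the wrist's pose just before it. camera_params takes no time and is no camera call.
- arm.job_done(): hands the job in, once; it reports no verdict.
The state is a dict: "clock": time; "joints": joint angles; "joint_vel": joint speeds; "joint_efforts": joint torques, N m; "position": TCP position; "ee_rot": TCP orientation; "contact_force": force on the tool from outside, world axes, zero at the start; "wrist_torque": the same for the moment, N m; "gripper_width": finger opening in mm.
Only numpy, scipy, OpenCV 4.12 (cv2) and the standard library are available. Lean on these libraries where they do the work, as an engineer would, in place of code of your own. Each camera call takes 0.05 s, during which the arm holds its last target.

## Working session

There is one attempt and no reset: what is moved stays moved. The work goes in short steps, Python scripts to look and compute and a tool call to move; the robot and the scene stay as the last step left them, time stands still between calls to the robot, and variables do not carry over. Pictures are saved under pics/ and viewed, and the job is handed in when it is done.

Besides the shell and the picture viewer there is one more tool, called after "Emit:" by a JSON object that holds its "method" and its "body", one argument or row to a line. drive_tool: Moves the arm, as the interface text tells. Its arguments: {"type":"object","properties":{"steps":{"type":"array"}},"required":["steps"]}

```bash
mkdir -p pics; ls
python3 - <<'E'
from bench import arm
import cv2,numpy as np
print(arm.read_state())
for n in ["scene","top"]:
    im,d=arm.get_image(n); cv2.imwrite(f"pics/{n}0.png",im); np.save(f"{n}_d.npy",d)
    print(n,arm.camera_params(n))
print(arm.camera_params("wrist"))
E
```

```text
pics
{'clock': 0.0, 'joints': array([ 1.54160856e+00,  3.85540959e-01,  6.60883016e-03, -5.06248457e-04,
       -1.19402070e+00, -2.58579851e-01]), 'joint_vel': array([-1.83782296e-03,  1.17016979e-03,  2.56647560e-04,  6.68015018e-05,
       -2.54595329e-04,  7.96985659e-05]), 'joint_efforts': array([ 3.27971811e-04, -3.92290628e+01,  1.88403010e+01,  4.18652639e+00,
       -4.65450576e-03, -2.77437657e-06]), 'position': array([177.20830338, 598.72566872, 230.22328926]), 'ee_rot': array([ 9.89652573e-01, -1.43480193e-01, -1.10322450e-04,  1.09809233e-03]), 'contact_force': array([-0.76178528, -0.30982588,  0.06523754]), 'wrist_torque': array([-0.03354632, -0.01508365, -0.00236277]), 'gripper_width': 85.190907218729}
scene {'K': array([[493.11968442,   0.        , 320.16718906],
       [  0.        , 493.11968442, 241.99555348],
       [  0.        ,   0.        ,   1.        ]]), 'world_to_cam': array([[-4.49437519e-01,  8.93281758e-01, -7.32238878e-03,
         2.60004688e+02],
       [-6.61689001e-01, -3.27386872e-01,  6.74526132e-01,
         3.43623533e+02],
       [ 6.00144635e
[... 486 characters left out ...]
5.65524236e+02],
       [-1.01940124e-01,  7.10273992e-03,  9.94765179e-01,
        -1.01791583e+03],
       [ 0.00000000e+00,  0.00000000e+00,  0.00000000e+00,
         1.00000000e+00]])}
{'K': array([[361.01790155,   0.        , 320.68968949],
       [  0.        , 361.01790155, 238.82670069],
       [  0.        ,   0.        ,   1.        ]]), 'mount': array([[-1.28452524e-03,  9.53030780e-01,  3.02870737e-01,
         7.83493677e+01],
       [ 9.99999163e-01,  1.27145461e-03,  2.40329550e-04,
        -1.26172512e+00],
       [-1.56044937e-04,  3.02870792e-01, -9.53031615e-01,
        -1.42374985e+02],
       [ 0.00000000e+00,  0.00000000e+00,  0.00000000e+00,
         1.00000000e+00]])}
```

View pics/scene0.png

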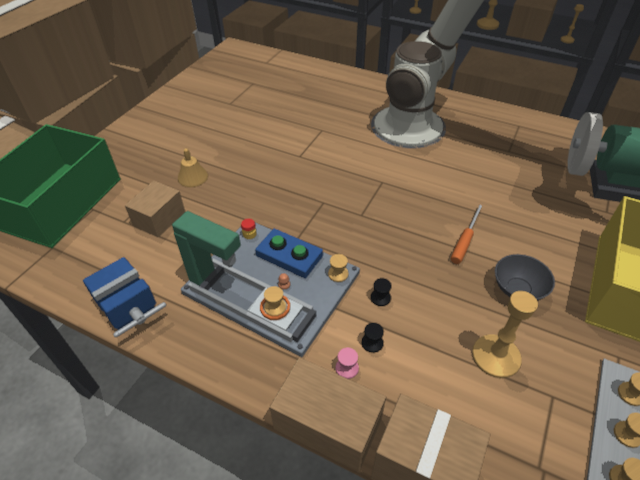

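View pics/top0.png

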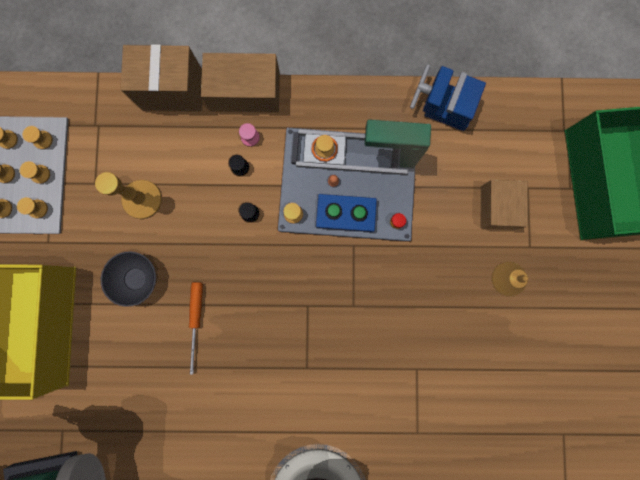

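Scene view: the fixture is around (270,280), with the green caps at (278,241) and (300,251). Top view: the caps are at (334,211) and (360,213), red stop at (399,220), and the cup in its ring at (325,147). Next I locate the caps precisely.

```bash
cat > h.py <<'E'
import numpy as np,cv2
from bench import arm
def ray(n,uv,z,T=None,K=None):
    if T is None:
        p=arm.camera_params(n);K=p["K"];T=np.linalg.inv(p["world_to_cam"])
    d=np.array([(uv[0]-K[0,2])/K[0,0],-(uv[1]-K[1,2])/K[1,1],-1.])
    D=T[:3,:3]@d;O=T[:3,3];return O+D*(z-O[2])/D[2]
def blobs(im,lo,hi,amin=20):
    m=cv2.inRange(cv2.cvtColor(im,cv2.COLOR_BGR2HSV),lo,hi)
    n,l,s,c=cv2.connectedComponentsWithStats(m)
    return [(c[i],s[i]) for i in range(1,n) if s[i,4]>=amin]
E
python3 - <<'E'
from h import *
for n,box in [("top",(280,110,430,245)),("scene",(180,210,360,350))]:
    im=cv2.imread(f"pics/{n}0.png")
    for nm,lo,hi,z in [("green",(45,130,60),(75,255,255),60),("red",(0,200,120),(5,255,255),57),("red2",(172,180,100),(180,255,255),57),("blue",(100,120,50),(125,255,255),45)]:
        for c,s in blobs(im,lo,hi,15):
            if box[0]<c[0]<box[2] and box[1]<c[1]<box[3]: print(n,nm,c.round(1),s,ray(n,c,z).round(1))
im=cv2.imread("pics/top0.png")[100:250,270:440]
cv2.imwrite("pics/topz.png",cv2.resize(im,None,fx=4,fy=4,interpolation=cv2.INTER_CUBIC))
E
```

```text
top green [333.6 210. ] [328 205  12  12 107] [615.1 -29.3  60. ]
top green [359.3 212. ] [354 206  12  13 113] [611.3 -84.9  60. ]
top red [399.4 220.2] [393 214  13  13  98] [ 595. -172.   57.]
top blue [346.  212.7] [ 316  194   61   38 1557] [611.9 -56.9  45. ]
scene green [277.3 239.9] [272 236  11  10  76] [615.5 -84.4  60. ]
scene green [299.2 249.7] [294 246  12   9  80] [619.3 -28.8  60. ]
scene blue [288.9 254. ] [ 256  229   66   49 1456] [628.4 -49.4  45. ]
```

View pics/topz.png

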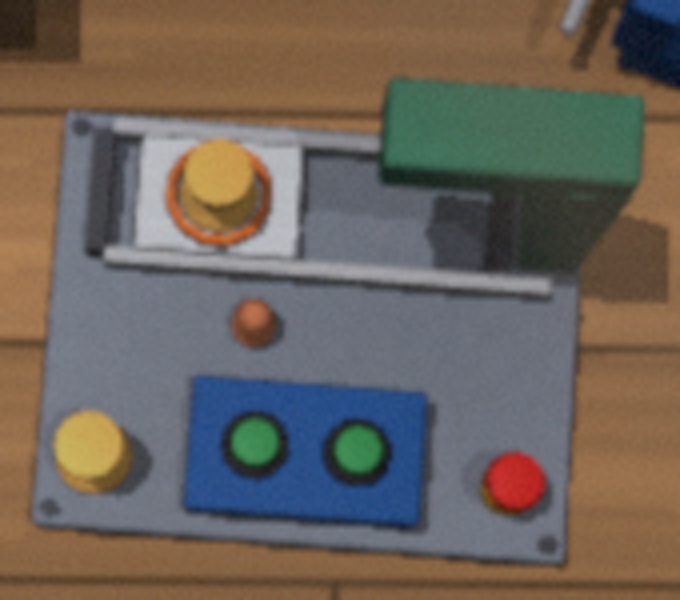

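```bash
cat >> h.py <<'E'
from scipy.spatial.transform import Rotation as Ro
def totool(target,yaw_x=-3.9,R=None):
    s=arm.read_state();R0=Ro.from_quat(s["ee_rot"]).as_matrix()
    a=np.degrees(np.arctan2(R0[1,0],R0[0,0]))
    c,sn=np.cos(np.radians(yaw_x)),np.sin(np.radians(yaw_x))
    Rt=np.array([[c,sn,0],[sn,-c,0],[0,0,-1]])
    print("tool x yaw",a,"turn needed (tool z)",a-yaw_x,"shift after turn",(Rt.T@(np.array(target)-s["position"])).round(2),"tool now",(R0.T@(np.array(target)-s["position"])).round(2),s["position"].round(2),s["clock"],s["gripper_width"],s["contact_force"].round(2))
E
python3 -c "
from h import *
totool([615.2,-56.9,160])"
```

```text
tool x yaw -16.496159993343273 turn needed (tool z) -12.596159993343273 shift after turn [481.56 624.4   70.33] tool now [606.13 504.22  71.4 ] [177.22 598.81 230.33] 0.1 85.32897773972154 [0.27 0.32 0.62]
```

Emit:
{"method": "drive_tool", "body": {
  "steps": [
    [0, 0, 0, -6.3, 0.0415],
    [0, 0, 0, -6.3, 0.0415],
    [0.025, 0.033, 0, 0, 0.0415],
    [0.025, 0.033, 0, 0, 0.0415],
    [0.025, 0.033, 0, 0, 0.0415],
    [0.025, 0.033, 0, 0, 0.0415],
    [0.025, 0.033, 0, 0, 0.0415],
    [0.025, 0.033, 0, 0, 0.0415],
    [0.025, 0.033, 0, 0, 0.0415],
    [0.025, 0.033, 0, 0, 0.0415],
    [0.025, 0.033, 0, 0, 0.0415],
    [0.025, 0.033, 0, 0, 0.0415],
    [0.025, 0.033, 0, 0, 0.0415],
    [0.025, 0.033, 0, 0, 0.0415],
    [0.025, 0.033, 0, 0, 0.0415],
    [0.025, 0.033, 0, 0, 0.0415],
    [0.025, 0.033, 0, 0, 0.0415],
    [0.025, 0.033, 0, 0, 0.0415],
    [0.01, 0.015, 0, 0, 0.0415],
    [0, 0, 0, 0, 0.0415]
  ]
}}

```text
clock: 2.1
position: [550.1, 27.6, 230.3]
ee_rot: [0.999, -0.036, -0.001, 0.0]
contact_force: [-0.8, 0.2, 0.3]
gripper_width: 41.6
```

```bash
python3 -c "
from h import *
totool([615.2,-56.9,160])
im,d=arm.get_image('wrist');cv2.imwrite('pics/w1.png',im)"
```

```text
tool x yaw -4.112763341900267 turn needed (tool z) -0.21276334190026747 shift after turn [70.67 79.92 70.33] tool now [71.08 79.61 70.27] [550.13  27.64 230.33] 2.1 41.64324942202216 [-0.84  0.17  0.28]
```

View pics/w1.png

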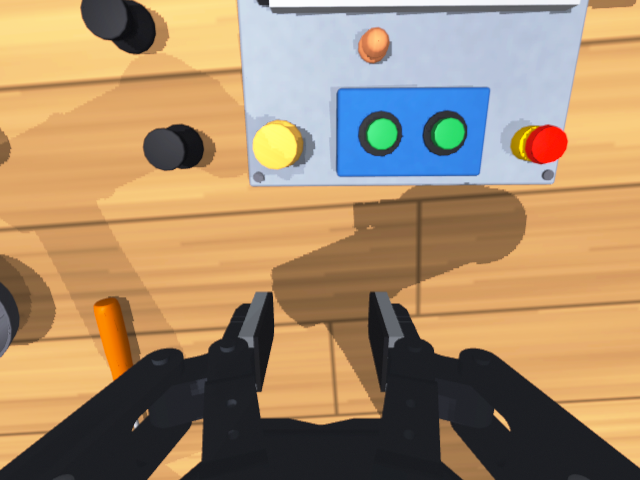

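Run:
```python
from h import *
s=arm.read_state();im=cv2.imread('pics/w1.png')
p=arm.camera_params("wrist");T=np.eye(4);T[:3,:3]=Ro.from_quat(s["ee_rot"]).as_matrix();T[:3,3]=s["position"]
W=T@p["mount"]
P=[]
for c,st in blobs(im,(45,130,60),(75,255,255),200):
    w=ray(0,c,60,W,p["K"]);P.append(w);print(c.round(1),st,w.round(1))
P=np.array(P);d=P[0]-P[1];print("mid",P.mean(0),"len",np.linalg.norm(d),"yaw",np.degrees(np.arctan2(-d[0],d[1])))
# tips in tool frame at z=0 plane
for uv in [(273,293),(253,293),(370,293),(392,293)]:
    print(uv,ray(0,uv,0,p["mount"],p["K"]).round(1))
cv2.imwrite("pics/tipz.png",cv2.resize(im[270:400,200:450],None,fx=3,fy=3,interpolation=cv2.INTER_CUBIC))
```

```text
[447.5 133.1] [431 117  34  33 875] [613.1 -80.6  60. ]
[381.4 133.6] [366 118  32  32 809] [616.6 -25.7  60. ]
mid [614.82293324 -53.16126659  60.        ] len 54.95432947923094 yaw 176.31910005376835
(273, 293) [  8.7 -21.8   0. ]
(253, 293) [  8.7 -30.5   0. ]
(370, 293) [ 8.6 20.3  0. ]
(392, 293) [ 8.6 29.9  0. ]
```

View pics/tipz.png

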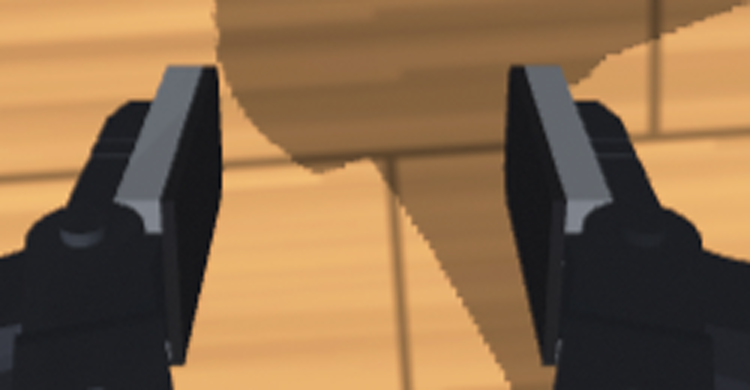

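Wrist view: caps at (381,134) and (447,133), with both fingertips visible at (263,293) and (381,293). Moving over the buttons to look again.

Emit:
{"method": "drive_tool", "body": {
  "steps": [
    [0.018, 0.02, 0.02, 0, 0.047],
    [0.018, 0.02, 0.025, 0, 0.047],
    [0.018, 0.02, 0.025, 0, 0.047],
    [0.017, 0.0185, 0.025, 0, 0.047],
    [0, 0, 0.02, 0, 0.047],
    [0, 0, 0, 0, 0.047],
    [0, 0, 0, 0, 0.047]
  ]
}}

```text
clock: 2.85
position: [615.0, -52.5, 116.6]
ee_rot: [0.999, -0.033, -0.0, 0.0]
contact_force: [1.0, -0.6, 0.4]
gripper_width: 47.2
```

Run:
```python
from h import *
totool([614.9,-55,60])
s=arm.read_state()
p=arm.camera_params("wrist");T=np.eye(4);T[:3,:3]=Ro.from_quat(s["ee_rot"]).as_matrix();T[:3,3]=s["position"]
im,d=arm.get_image('wrist');cv2.imwrite('pics/w2.png',im)
W=T@p["mount"]
P=[]
for c,st in blobs(im,(45,130,60),(75,255,255),200):
    w=ray(0,c,60,W,p["K"]);print(c.round(1),st,w.round(1),(np.linalg.inv(T)@np.r_[w,1])[:3].round(1))
for n in ("scene","top"):
    im,d=arm.get_image(n);cv2.imwrite(f'pics/{n}2.png',im)
    if n=="scene": cv2.imwrite("pics/s2z.png",cv2.resize(im[150:350,180:380],None,fx=3,fy=3,interpolation=cv2.INTER_CUBIC))
```

```text
tool x yaw -3.801739196585765 turn needed (tool z) 0.09826080341423493 shift after turn [ 0.11  2.48 56.63] tool now [ 0.12  2.46 56.63] [614.96 -52.52 116.63] 2.85 47.165460843335865 [ 0.99 -0.63  0.4 ]
[281.  259.3] [ 259  237   44   45 1541] [619.3 -28.3  60. ] [  2.7 -24.5  56.6]
[374.1 259.2] [ 353  237   44   45 1550] [615.7 -83.   60. ] [ 2.7 30.4 56.6]
```

View pics/w2.png

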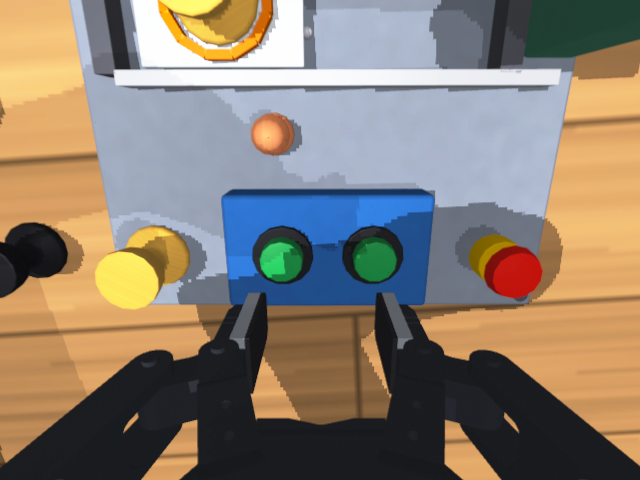

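View pics/s2z.png

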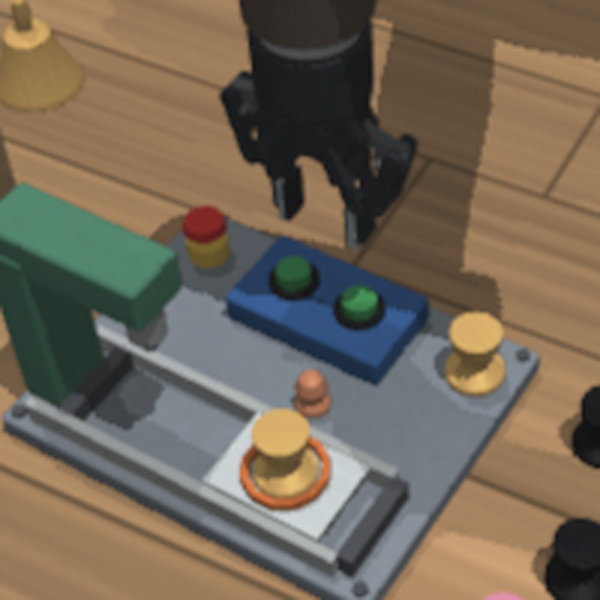

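Wrist view: caps at (281,259) and (374,259), fingertips at about (255,295) and (388,295). The views agree that I need about 2 mm in x and 3.5 mm in y.

Emit:
{"method": "drive_tool", "body": {
  "steps": [
    [0.002, 0.0035, 0, 0, 0.047],
    [0, 0, 0.02, 0, 0.047],
    [0, 0, 0.02, 0, 0.047],
    [0, 0, 0.008, 0, 0.047],
    [0, 0, 0, 0, 0.047],
    [0, 0, 0, 0, 0.047]
  ]
}}

```text
clock: 3.6
position: [617.6, -57.0, 69.3]
ee_rot: [0.999, -0.034, 0.001, 0.0]
contact_force: [0.6, 0.6, 0.2]
gripper_width: 47.1
```

Run:
```python
from h import *
totool([616.5,-56.3,60])
s=arm.read_state()
p=arm.camera_params("wrist");T=np.eye(4);T[:3,:3]=Ro.from_quat(s["ee_rot"]).as_matrix();T[:3,3]=s["position"]
im,d=arm.get_image('wrist');cv2.imwrite('pics/w3.png',im)
cv2.imwrite("pics/w3z.png",cv2.resize(im[220:420,200:440],None,fx=3,fy=3,interpolation=cv2.INTER_CUBIC))
im,d=arm.get_image("scene");cv2.imwrite("pics/s3z.png",cv2.resize(im[150:350,180:380],None,fx=3,fy=3,interpolation=cv2.INTER_CUBIC))
```

```text
tool x yaw -3.8625275408989728 turn needed (tool z) 0.037472459101027145 shift after turn [-1.12 -0.66  9.28] tool now [-1.13 -0.66  9.28] [617.57 -57.03  69.28] 3.6 47.070399020021625 [0.55 0.6  0.18]
```

View pics/w3z.png

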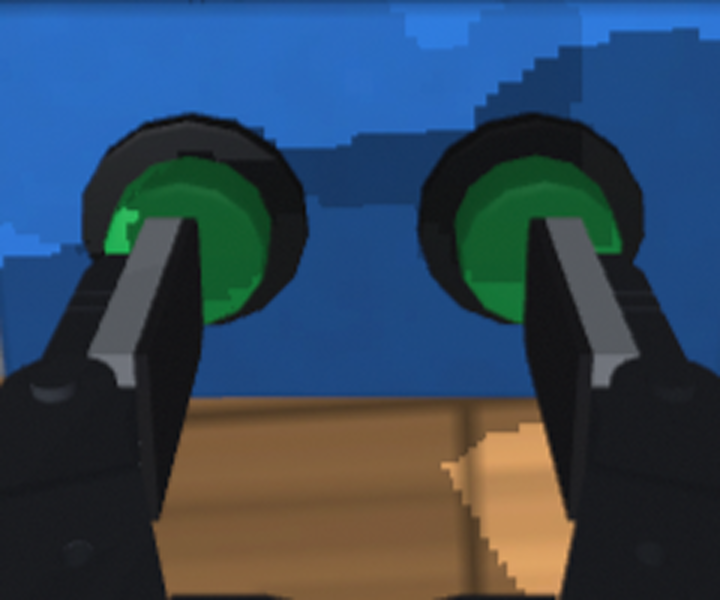

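View pics/s3z.png

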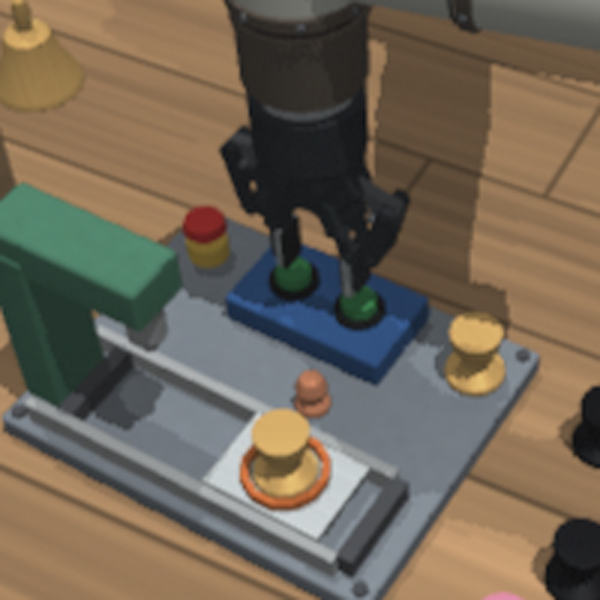

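Both fingertips hover over the caps, within about 2 mm of centre. Pressing down gently.

Emit:
{"method": "drive_tool", "body": {
  "steps": [
    [0, 0, 0.006, 0, 0.047],
    [0, 0, 0.004, 0, 0.047],
    [0, 0, 0.003, 0, 0.047],
    [0, 0, 0, 0, 0.047],
    [0, 0, 0, 0, 0.047]
  ]
}}

```text
clock: 4.2
position: [616.8, -57.0, 55.3]
ee_rot: [0.999, -0.034, -0.0, -0.0]
contact_force: [0.6, 0.3, 1.7]
gripper_width: 46.8
```

Emit:
{"method": "drive_tool", "body": {
  "steps": [
    [0, 0, 0.005, 0, 0.047],
    [0, 0, 0.003, 0, 0.047],
    [0, 0, 0.001, 0, 0.047],
    [0, 0, 0, 0, 0.047]
  ]
}}

```text
clock: 4.6
position: [617.1, -57.0, 49.5]
ee_rot: [0.999, -0.033, 0.001, 0.0]
contact_force: [-6.9, 2.1, 17.3]
gripper_width: 46.7
```

Emit:
{"method": "drive_tool", "body": {
  "steps": [
    [0, 0, 0, 0, 0.047],
    [0, 0, 0, 0, 0.047],
    [0, 0, 0, 0, 0.047],
    [0, 0, 0, 0, 0.047]
  ]
}}

```text
clock: 5.0
position: [617.1, -57.0, 49.5]
ee_rot: [0.999, -0.033, 0.001, 0.0]
contact_force: [-6.1, 2.3, 16.3]
gripper_width: 47.1
```

Run:
```python
from h import *
im,d=arm.get_image("scene");cv2.imwrite("pics/s4z.png",cv2.resize(im[150:350,180:380],None,fx=3,fy=3,interpolation=cv2.INTER_CUBIC))
im,d=arm.get_image('wrist');cv2.imwrite("pics/w4.png",im)
s=arm.read_state();print(s["clock"],s["position"],s["contact_force"],s["wrist_torque"])
```

```text
5.1 [617.08818593 -57.03084899  49.47265904] [-6.51244626  1.8037561  17.40076792] [ 0.62592981  1.86501716 -0.06886902]
```

View pics/s4z.png

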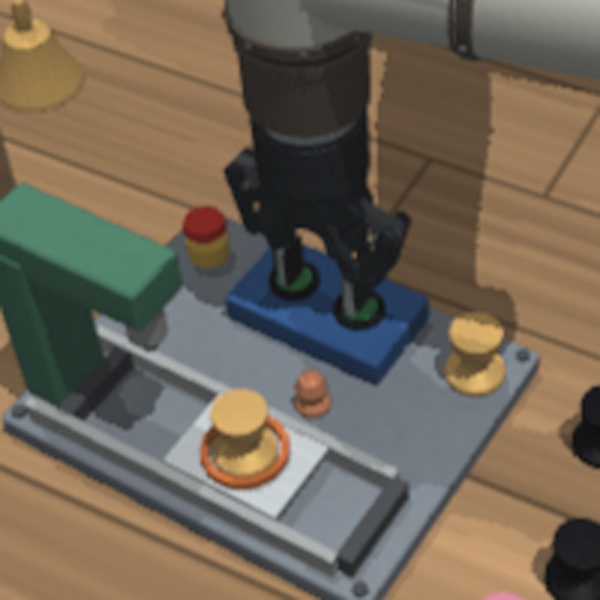

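View pics/w4.png

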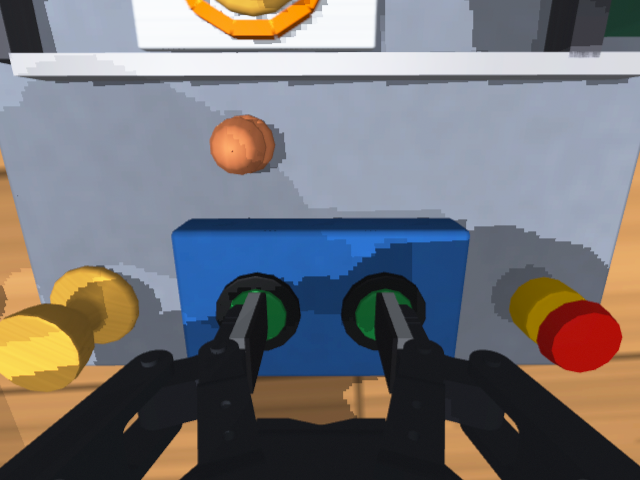

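Shuttle is running: the cup has moved from (280,455) to (243,435) in the zoomed scene view, and both caps are down. Holding.

Emit:
{"method": "drive_tool", "body": {
  "steps": [
    [0, 0, 0, 0, 0.047],
    [0, 0, 0, 0, 0.047],
    [0, 0, 0, 0, 0.047],
    [0, 0, 0, 0, 0.047],
    [0, 0, 0, 0, 0.047],
    [0, 0, 0, 0, 0.047],
    [0, 0, 0, 0, 0.047],
    [0, 0, 0, 0, 0.047],
    [0, 0, 0, 0, 0.047],
    [0, 0, 0, 0, 0.047],
    [0, 0, 0, 0, 0.047],
    [0, 0, 0, 0, 0.047],
    [0, 0, 0, 0, 0.047],
    [0, 0, 0, 0, 0.047],
    [0, 0, 0, 0, 0.047],
    [0, 0, 0, 0, 0.047],
    [0, 0, 0, 0, 0.047],
    [0, 0, 0, 0, 0.047],
    [0, 0, 0, 0, 0.047],
    [0, 0, 0, 0, 0.047]
  ]
}}

```text
clock: 7.1
position: [617.1, -57.0, 49.5]
ee_rot: [0.999, -0.033, 0.001, 0.0]
contact_force: [-6.5, 1.8, 17.3]
gripper_width: 47.2
```

Emit:
{"method": "drive_tool", "body": {
  "steps": [
    [0, 0, 0, 0, 0.047],
    [0, 0, 0, 0, 0.047],
    [0, 0, 0, 0, 0.047],
    [0, 0, 0, 0, 0.047],
    [0, 0, 0, 0, 0.047],
    [0, 0, 0, 0, 0.047],
    [0, 0, 0, 0, 0.047],
    [0, 0, 0, 0, 0.047],
    [0, 0, 0, 0, 0.047],
    [0, 0, 0, 0, 0.047]
  ]
}}

```text
clock: 8.1
position: [617.1, -57.1, 49.5]
ee_rot: [0.999, -0.033, 0.001, 0.0]
contact_force: [-5.6, 1.7, 17.0]
gripper_width: 47.0
```

Run:
```python
from h import *
im,d=arm.get_image("scene");cv2.imwrite("pics/s5z.png",cv2.resize(im[150:350,180:380],None,fx=3,fy=3,interpolation=cv2.INTER_CUBIC));cv2.imwrite("pics/s5.png",im)
```

```text
(no output)
```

View pics/s5z.png

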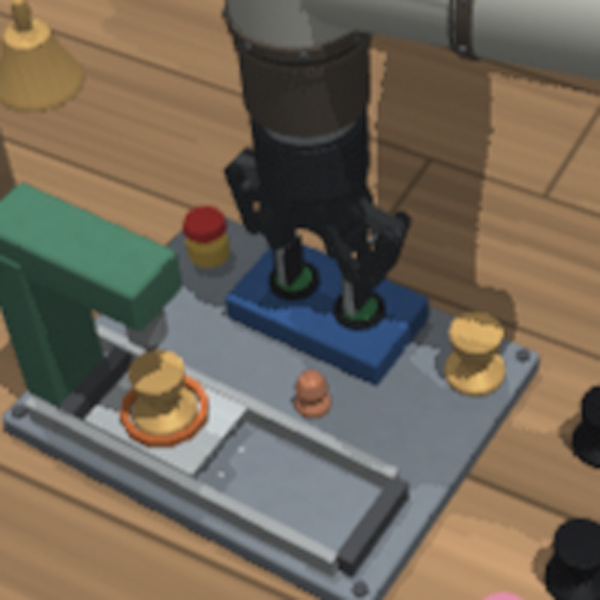

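The plate seems to be at the end stop under the head. I'll hold a little longer and measure travel to confirm before letting go.

Emit:
{"method": "drive_tool", "body": {
  "steps": [
    [0, 0, 0, 0, 0.047],
    [0, 0, 0, 0, 0.047],
    [0, 0, 0, 0, 0.047],
    [0, 0, 0, 0, 0.047],
    [0, 0, 0, 0, 0.047],
    [0, 0, 0, 0, 0.047],
    [0, 0, 0, 0, 0.047],
    [0, 0, 0, 0, 0.047]
  ]
}}

```text
clock: 8.95
position: [617.1, -57.1, 49.5]
ee_rot: [0.999, -0.033, 0.001, 0.0]
contact_force: [-6.3, 2.0, 17.1]
gripper_width: 47.2
```

```bash
cat > ring.py <<'E'
from h import *
def ring(im):
    # plate+ring mask: orange ring by hue, fit ellipse on hull
    hsv=cv2.cvtColor(im,cv2.COLOR_BGR2HSV)
    m=cv2.inRange(hsv,(4,190,90),(13,255,255)); m[:, :225]=m[:, :225]; 
    k=np.zeros_like(m);k[255:330,205:300]=1;m=m*k
    k2=cv2.inRange(hsv,(0,0,0),(0,0,0))
    n,l,s,c=cv2.connectedComponentsWithStats(m)
    i=1+np.argmax(s[1:,4]);pts=cv2.findNonZero((m>0).astype(np.uint8))
    h=cv2.convexHull(cv2.findNonZero((l==i).astype(np.uint8)))
    x,y,w,hh=s[i,:4];e=(x+w/2-.5,y+hh/2-.5);print(s[i],e);return ray("scene",e,45)
E
python3 - <<'E'
from ring import *
a=ring(cv2.imread("pics/scene0.png"));b=ring(cv2.imread("pics/s5.png"))
im,d=arm.get_image("scene");cv2.imwrite("pics/s6.png",im);c=ring(im)
print(a,b,c,np.linalg.norm(b-a),np.linalg.norm(c-a))
E
```

```text
Traceback (most recent call last):
  File "ring.py", line 9, in ring
    i=1+np.argmax(s[1:,4]);pts=cv2.findNonZero((m>0).astype(np.uint8))
        ~~~~~~~~~^^^^^^^^^
ValueError: attempt to get argmax of an empty sequence
```

```bash
sed -i 's/(4,190,90),(13,255,255)/(4,165,60),(13,255,255)/; s/k\[255:330,205:300\]/k[265:330,205:300]/' ring.py
python3 - <<'E'
from ring import *
im=cv2.imread("pics/scene0.png");hsv=cv2.cvtColor(im,cv2.COLOR_BGR2HSV)
print(hsv[308,255:300:2].tolist())
print(hsv[314:324,274].tolist())
im,d=arm.get_image("scene");cv2.imwrite("pics/s6.png",im)
p=[]
for f in ("scene0","s5","s6"):
    p.append(ring(cv2.imread(f"pics/{f}.png")))
print(p,np.linalg.norm(p[1]-p[0]),np.linalg.norm(p[2]-p[0]))
E
```

```text
[[94, 10, 200], [94, 10, 199], [9, 18, 183], [11, 174, 205], [13, 94, 117], [19, 128, 141], [18, 128, 118], [19, 128, 102], [19, 125, 104], [18, 126, 107], [19, 128, 136], [19, 129, 195], [18, 130, 204], [18, 131, 187], [19, 130, 181], [18, 92, 153], [12, 149, 178], [9, 120, 177], [94, 10, 198], [94, 9, 200], [94, 9, 202], [97, 11, 202], [94, 10, 199]]
[[18, 130, 189], [16, 140, 155], [11, 169, 161], [11, 175, 178], [11, 174, 145], [12, 133, 107], [12, 17, 146], [94, 9, 189], [94, 10, 202], [94, 10, 179]]
[261 296  28  23 121] (np.float64(274.5), np.float64(307.0))
[221 276  28  22 115] (np.float64(234.5), np.float64(286.5))
[221 276  28  22 115] (np.float64(234.5), np.float64(286.5))
[array([760.84922797,  -7.72348603,  45.        ]), array([ 753.48669489, -105.59274929,   45.        ]), array([ 753.48669489, -105.59274929,   45.        ])] 98.14580777809704 98.14580777809704
```

Measured travel is 98 mm (±2), and it hasn't moved for the last 0.9 s with both buttons held, so the shuttle is at its end stop. Releasing straight up.

Emit:
{"method": "drive_tool", "body": {
  "steps": [
    [0, 0, -0.01, 0, 0.047],
    [0, 0, -0.02, 0, 0.047],
    [0, 0, -0.03, 0, 0.047],
    [0, 0, -0.03, 0, 0.047],
    [0, 0, -0.03, 0, 0.047],
    [0, 0, -0.03, 0, 0.047],
    [-0.03, 0, -0.02, 0, 0.047],
    [-0.03, 0, 0, 0, 0.047],
    [-0.03, 0, 0, 0, 0.047],
    [0, 0, 0, 0, 0.047],
    [0, 0, 0, 0, 0.047],
    [0, 0, 0, 0, 0.047]
  ]
}}

```text
clock: 10.2
position: [527.9, -50.9, 216.1]
ee_rot: [0.999, -0.034, 0.0, 0.0]
contact_force: [0.3, 0.8, 0.3]
gripper_width: 47.0
```

Run:
```python
from ring import *
im,d=arm.get_image("scene");cv2.imwrite("pics/s7.png",im);cv2.imwrite("pics/s7z.png",cv2.resize(im[150:350,180:380],None,fx=3,fy=3,interpolation=cv2.INTER_CUBIC));print(ring(im))
im,d=arm.get_image("top");cv2.imwrite("pics/t7.png",im)
```

```text
[221 276  28  22 116] (np.float64(234.5), np.float64(286.5))
[ 753.48669489 -105.59274929   45.        ]
```

View pics/s7z.png

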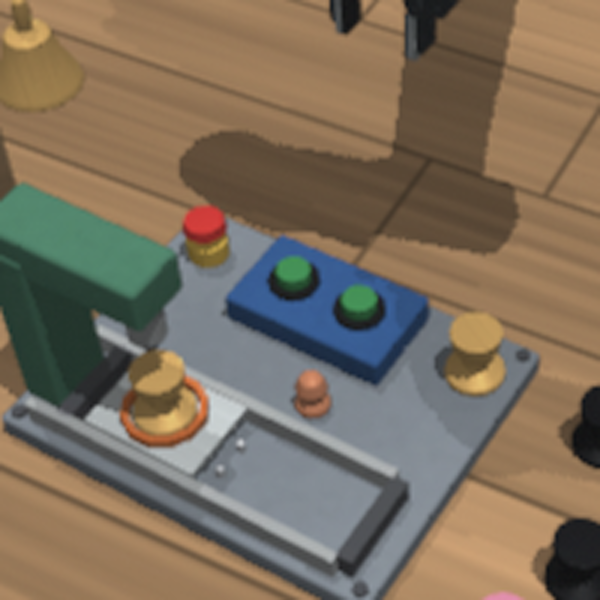

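View pics/s7.png

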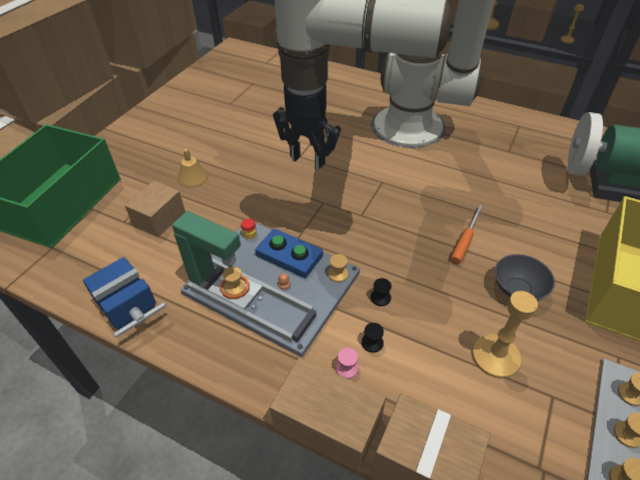

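Both green buttons are back up at (278,241) and (300,251). The cup is upright in its ring at (233,282), under the head, and everything else is where it was. Handing in.

```bash
python3 -c "
from bench import arm
print(arm.job_done())"
```

```text
the job is handed in; nothing more can be done
None
```

The cup is under the marking head. I pressed both green buttons together, one fingertip on each, and held them for about 4.5 s at about 17 N in total. I then lifted straight up and backed clear, and the job was handed in at about 10.3 s on the robot's clock.

- **Travel:** the ring in the scene camera moved about 98 mm of the nominal 100 mm, which is within the roughly 2 mm calibration error. It did not move during the last 0.9 s of holding, and sat at the same pixel after release.
- **End state:** both green caps are up, the cup stands upright in its ring, and the red stop and the bystanders look unmoved. The tool reads no contact force.
- **Disagreement:** my views of the button midpoint differed by 2 to 4 mm (about 615 to 617.5 mm in x, -53 to -57 mm in y). I used a value between them, and a close wrist picture showed both fingertips over their caps before I pressed.
- **Failed check:** my first travel-measuring script found no ring because its colour threshold was too strict. I fixed the threshold and got the 98 mm figure while the buttons were still held.

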